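# Free the staining dish and move the drained slide rack into it

## Task

I want to put the drained slides in the staining dish, but someone has parked the media bottle in it. First take the bottle out and stand it upright on a free patch of the bench top; then lift the slide rack by its grip tab up and off the peg of the draining stand and lower it gently into the dish, flat on the bottom, and let go. Do not drop the slides, knock the bottle over, push the dish about or disturb the other things on the bench.

Things in the scene. Friction and masses are not known exactly. Their poses are not given: they have to be found in the camera images.
- dish: loose open rectangular glass staining dish, outside 106 (x) x 128 (y) x 54 mm high, inside 96 (x) x 118 (y) mm, walls and floor 5 mm thick, 0.75 kg. Origin: centre of the underside. z up. It stands on one side of the work area, the draining stand on the other; which is left varies
- bottle: glass media bottle with a blue screw cap, 56 mm round, 111 mm tall, about 0.22 kg, standing upright in the dish (on its floor, 5 mm up), so that the body shows above the rim. Grip the body, 56 mm wide, at 55 to 75 mm above its foot. Origin: centre of the underside, z up
- rack: steel rack of glass slides, 84 (x) x 104 (y) x 34 mm, 0.3 kg. Wires rise from its two ends (y) to a grey upright grip tab over its middle: 10 mm thick (x), 36 mm wide (y), 66 to 122 mm above the underside; in it a hanging hole along x, 18 mm wide, 73 to 100 mm up. Origin: centre of the underside, z up. Hangs on the stand's peg, underside 64 mm above the bench
- rack_grip (a point): centre of the solid upper part of the rack's grip tab, 111 mm above the rack's underside, 11 mm below the tab's top edge: the place to grip (36 mm wide along the rack's y, or 10 mm along its x). Axes as the rack's
- rack_hole (a point): middle of the upper edge of the hanging hole, 100 mm above the rack's underside, 22 mm below the tab's top edge. Axes as the rack's
- stand: draining stand, fixed: grey base plate with a steel drip tray (170 (x) x 140 (y) mm, 20 mm high), a 182 mm tall rod 74 mm behind the origin (+x) and a peg. Origin: underside of the base, right below the place where the rack hangs; its -x is the way the peg points, roughly to the robot
- peg (a point): point on the axis of the stand's peg where the rack hangs, 160 mm up. The peg is a level 8 mm round bar along the stand's x; 16 mm in front of this point (-x) its end turns up, 7 mm above the bar's top, and ends 24 mm in front. To come off, the rack must be raised 9 to 17 mm, then drawn 80 mm to the stand's -x before it goes higher, as its frame passes under the peg. Axes as the stand's
- wash_bottle: white squeeze wash bottle, 62 mm round, 198 mm tall with its bent spout; bystander at the back. Origin at its foot, the round body's axis lies 16 mm along its y
- tip_rack: blue box of pipette tips with a clear lid, 90 x 118 x 62 mm; bystander. Origin: centre of the underside
- slide_box: closed green slide box, 94 x 100 x 36 mm, left of the papers; bystander. Origin: centre of the underside
- timer: white bench timer with three buttons, 62 x 66 x 19 mm, on the papers at the left; bystander. Origin: centre of the underside
- tissue: flat white pack of lens tissue, 118 (x) x 76 (y) x 15 mm; bystander. Origin: centre of the underside
- forceps: fine steel forceps lying flat along their y, 113 mm long, 9 mm wide, 10 mm high; bystander. Origin: centre of the underside
- marker: black marker pen lying along its y, 142 mm long, 18 mm wide, 16 mm high, on the sheets of paper (5 mm high) at the left; bystander. Origin: centre of the underside
- tape: roll of tape lying flat, 63 mm round, 19 mm high; bystander. Origin: centre of the underside
Mind the look-alikes: they are no part of the job. What is shaped like the bottle but purple is not meant.

How it is judged:
By the outcome, as a careful person would: the job done as asked, in the order asked, and still so for the second after the job is handed in, with the robot touching nothing.
It also fails if it takes over 64 s, if anything falls off the work surface, if the arm or the gripper's body presses on something with over 40 N, if the wrist force passes 120 N, or if a joint passes its speed limit or range.

## Robot

A 6-joint arm with a two-finger parallel gripper is mounted at the origin on a cart in front of the work surface, level with it; the furniture and walls round the work are solid. World frame = base frame: x ahead of the robot, y to its left, z up, the work surface at z = 0. Lengths are in m, angles in rad, forces in N, time in s.
With the tool pointing down it reaches from about 0.325 to 0.9 m from the base axis. Payload 6.1 kg.
Tool frame: the origin (TCP) lies midway between the tips of the shut fingers; the grasp point (between the pads) lies 19 mm behind it; z points along the fingers, y is the line along which they close (so a half turn about z gives the same grasp; the last joint's range is limited). The gripper opens to 85 mm and grips with 20 to 120 N. Pads are 22 mm wide; open, the fingers measure 114 mm over their backs; the gripper's body (76 mm by 85 mm) begins 54 mm behind the grasp point. The pads swing forward as they close: fully open they stand 13 mm farther back than shut.
Start: joints at [1.076, 0.22, 1.526, -0, 1.395, -0.126], TCP at [0.225, 0.583, 0.231] pointing down, gripper open.
Joint ranges: [-2.98, 2.98], [-0.91, 2.08], [0.09, 2.57], [-1.24, 4.39], [0.2, 2.65], [-2.68, 2.68]. Speed limits (rad/s): [2.57, 2.57, 3.01, 3.14, 3.14, 3.14].

## Interface

Orientations are given as [roll, pitch, yaw] about the fixed x, y, z axes, in that order (R = Rz(yaw) Ry(pitch) Rx(roll)).
In Python, from plant import movep, move_l, set_joints, gripper_to, hold, inverse_kinematics, observe, get_image, get_calibration, Unreachable, job_done gives the robot as it stands. Calls block until the motion is done:
- movep(position, orientation): joint-space move of the TCP to a pose.
- move_l(position, feed=0.15, rotation=None, max_force=None): straight line of the TCP; rotation=None keeps the orientation; feed is the mean speed in m/s. With max_force (N) it stops when the force on the tool has changed by that much, and returns True; else False.
- set_joints(angles): joint-space move.
- gripper_to(opening, f_grip=None): finger opening in m; f_grip is the grip in N (None keeps the last); returns when the fingers have stopped.
- hold(seconds).
- inverse_kinematics(position, orientation): joint angles nearest the present ones, or None.
- observe(): the state.
- get_image(name): name is "scene" or "side" or "wrist"; returns (picture, depth): 384x512x3 uint8, red, green, blue; 384x512 float32, m along the optical axis (not along the pixel's ray), 0 where there is no reading.
- get_calibration(name): a dict with "intrinsics" (3x3 intrinsics, pixels), "world_from_camera" (4x4, takes a point from camera to world coordinates). Camera axes: x right, y down, z forward; pixel columns grow to the right and rows downward; lengths in m; the calibration is good to about 2 mm. A picture is of the moment at which its call begins: read the wrist's pose just before it. get_calibration takes no time and is no camera call; for the wrist camera it gives the pose at the moment of the call.
A pose or a line that the arm cannot do raises Unreachable and nothing moves.
- job_done(): hands the job in; it is judged then, once.
The state is a dict: "time_s": time; "q": joint angles; "joint_velocities": joint speeds; "joint_torque": joint torques, N m; "eef_pos": TCP position; "tcp_rot": TCP orientation; "ft_force": force on the tool from outside, world axes, zero at the start; "torque": the same for the moment, N m; "opening": finger opening in m; "grasp_force": force on a finger pad.
Only numpy, scipy, OpenCV 4.12 (cv2) and the standard library are available. Lean on these libraries where they do the work, as an engineer would, in place of code of your own. Each camera call takes 0.05 s, during which the arm holds its last target. There are 200 camera calls.

## Working session

There is one attempt and no reset: what is moved stays moved. The work goes in short steps, each a Python script; the robot and the scene stay as the last script left them, time stands still between calls to the robot, and variables do not carry over. Pictures are saved under pics/ and viewed, at most 10 in all, crops included, and the job is handed in when it is done.

```bash
mkdir -p pics; ls; cat > h.py <<'E'
import numpy as np, cv2
from plant import *
def save(n,f):
    im,d=get_image(n); c=get_calibration(n); np.savez('pics/'+f,im=im,d=d,K=c['intrinsics'],T=c['world_from_camera'])
    cv2.imwrite(f'pics/{f}.png',im[:,:,::-1]); return im,d,c
def cloud(d,K,T):
    K=np.array(K);T=np.array(T);v,u=np.mgrid[:d.shape[0],:d.shape[1]]
    p=np.stack([(u-K[0,2])/K[0,0]*d,(v-K[1,2])/K[1,1]*d,d],-1)
    P=p@T[:3,:3].T+T[:3,3]; P[d<=0]=np.nan; return P
def load(f):
    z=np.load(f'pics/{f}.npz'); return z['im'],cloud(z['d'],z['K'],z['T']),z
E
python3 - <<'E'
from h import *
a=save('scene','s0');b=save('side','d0')
cv2.imwrite('pics/both.png',np.vstack([a[0],])[:,:,::-1])
for n in('scene','side'): print(np.round(get_calibration(n)['world_from_camera'],3))
print(observe()['time_s'])
E
```

```text
pics
[[ 0.452 -0.586  0.673 -0.378]
 [-0.892 -0.279  0.356 -0.633]
 [-0.02  -0.761 -0.648  1.054]
 [ 0.     0.     0.     1.   ]]
[[-0.988 -0.093  0.125  0.374]
 [-0.156  0.664 -0.732  1.048]
 [-0.015 -0.742 -0.67   1.212]
 [ 0.     0.     0.     1.   ]]
0.1
```

View pics/s0.png

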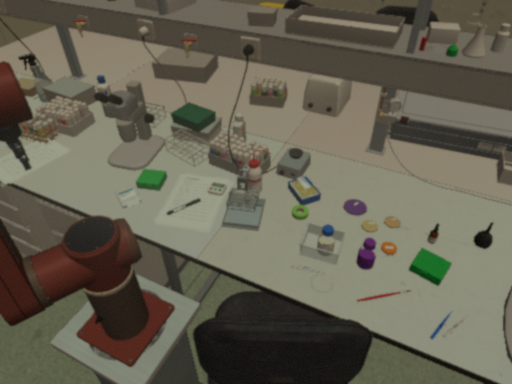

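View pics/d0.png

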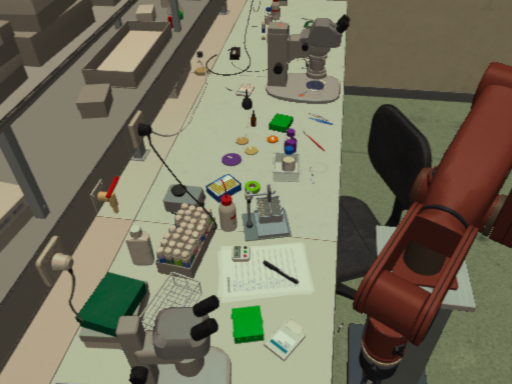

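The scene view shows the dish with the blue-capped bottle at about (325,240), the purple look-alike at (367,253) and the stand with the rack at (245,205). The side view shows the same dish at (287,165) and the stand at (267,215). Next I'll build a top-down map from the depth.

```bash
python3 - <<'E'
from h import *
S=1000;x0,x1,y0,y1=0.25,0.85,-0.5,0.3  # px per m; rows: x down from far, cols: y left
img=np.zeros((600,800,3),np.uint8);hm=np.full((600,800),-1.)
for f in('s0','d0'):
    im,P,z=load(f)
    im=cv2.resize(im,None,fx=3,fy=3,interpolation=1);P=cv2.resize(P.astype(np.float32),None,fx=3,fy=3,interpolation=cv2.INTER_NEAREST) if 0 else None
    K=z['K'].copy();d=cv2.resize(z['d'],None,fx=3,fy=3,interpolation=cv2.INTER_NEAREST);K[:2]*=3;K[:2,2]+=1
    P=cloud(d,K,z['T'])
    r=(x1-P[...,0])*S;c=(y1-P[...,1])*S
    m=(r>=0)&(r<600)&(c>=0)&(c<800)&(P[...,2]<.4)
    for a in np.argwhere(m)[np.argsort(P[m][:,2])]:
        i,j=int(r[tuple(a)]),int(c[tuple(a)]);h=P[tuple(a)][2]
        if h>hm[i,j]: hm[i,j]=h;img[i,j]=im[tuple(a)]
    q=P[...,2]
    hsv=cv2.cvtColor(im,cv2.COLOR_RGB2HSV)
    b=(hsv[...,0]>105)&(hsv[...,0]<122)&(hsv[...,1]>150)&(hsv[...,2]>60)&m
    n,l,st,ce=cv2.connectedComponentsWithStats(b.astype(np.uint8))
    for k in range(1,n):
        if st[k,4]>200: p=P[l==k];print(f,'blue',st[k,4],(ce[k]/3).round(),np.nanmedian(p,0).round(3),np.nanpercentile(p,[2,98],0).round(3).tolist())
for k in range(0,800,100): cv2.putText(img,f'{y1-k/S:.1f}',(k,10),0,.35,(255,255,0));img[:,k]=img[:,k]//2+60
for k in range(0,600,100): cv2.putText(img,f'{x1-k/S:.1f}',(0,k+22),0,.35,(255,255,0));img[k]=img[k]//2+60
np.save('pics/hm.npy',hm)
cv2.imwrite('pics/top.png',img[:,:,::-1])
E
```

```text
s0 blue 432 [328. 230.] [ 0.5   -0.441  0.116] [[0.49, -0.453, 0.11], [0.515, -0.428, 0.121]]
d0 blue 419 [289. 150.] [ 0.506 -0.429  0.114] [[0.492, -0.453, 0.099], [0.523, -0.413, 0.121]]
d0 blue 404 [234. 190.] [ 0.707 -0.254  0.021] [[0.688, -0.277, 0.007], [0.727, -0.229, 0.033]]
d0 blue 377 [214. 195.] [ 0.781 -0.212  0.018] [[0.754, -0.239, 0.005], [0.814, -0.19, 0.033]]
```

View pics/top.png

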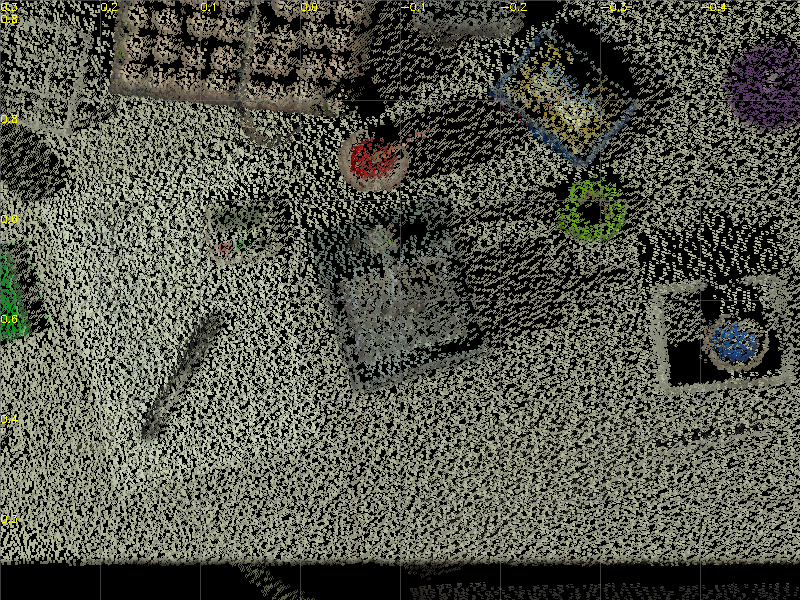

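The top map shows the dish at x 0.46–0.57, y −0.355–−0.495 with a slight yaw, and the bottle at about (0.507,−0.435). The stand is centred near (0.545,−0.10) with a yaw of about 18°, and the tape is at (0.64,−0.29). Next I'll move over and look with the wrist camera.

```bash
python3 - <<'E'
from h import *
movep([0.40,-0.40,0.36],[np.pi,0,0]);o=observe()
print(o['time_s'],np.round(o['eef_pos'],3),np.round(o['q'],2))
a=save('wrist','w1')[0]; print(np.round(get_calibration('wrist')['world_from_camera'],3))
movep([0.42,-0.13,0.36],[np.pi,0,0.3]);o=observe()
print(o['time_s'],np.round(o['q'],2))
b=save('wrist','w2')[0]; print(np.round(get_calibration('wrist')['world_from_camera'],3))
cv2.imwrite('pics/w12.png',np.hstack([cv2.rotate(a,cv2.ROTATE_90_CLOCKWISE),cv2.rotate(b,cv2.ROTATE_90_CLOCKWISE)])[:,:,::-1])
E
```

```text
3.6083 [ 0.4   -0.399  0.36 ] [-0.92  0.03  1.5   0.    1.61  0.65]
[[ 0.    -0.944 -0.329  0.485]
 [-1.    -0.    -0.    -0.4  ]
 [ 0.     0.329 -0.944  0.502]
 [ 0.     0.     0.     1.   ]]
4.7083 [-0.48 -0.29  1.79 -0.    1.64  0.79]
[[ 0.293 -0.903 -0.314  0.501]
 [-0.956 -0.277 -0.097 -0.107]
 [ 0.001  0.329 -0.944  0.502]
 [ 0.     0.     0.     1.   ]]
```

View pics/w12.png

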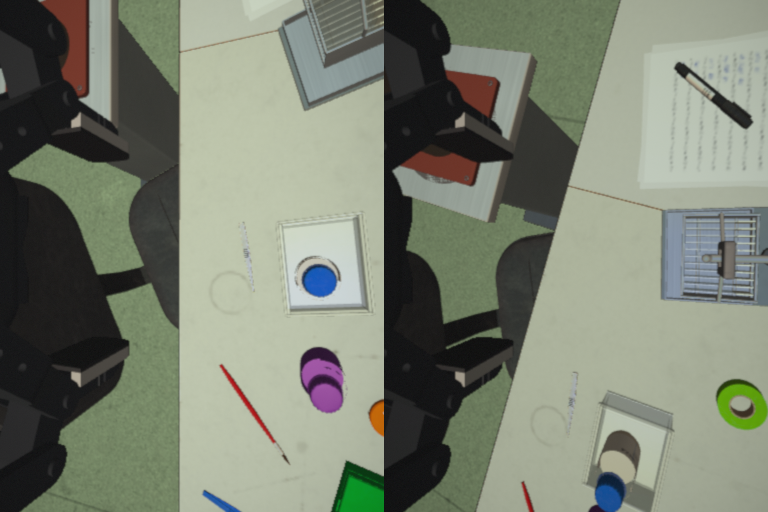

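The wrist views (rotated, +x to the right) show, in the left picture, the dish rim corners at about (277,221), (361,212), (372,312) and (289,315). They also show the cap at (319,281), the forceps at (246,255), and free bench around (230,150). In the right picture the rack tab is at (728,258). I'll zoom in on both.

```bash
cat >> h.py <<'E'
def ray(z,uv,h):
    K,T=z['K'],z['T'];uv=np.atleast_2d(uv).astype(float)
    d=np.c_[(uv[:,0]-K[0,2])/K[0,0],(uv[:,1]-K[1,2])/K[1,1],np.ones(len(uv))]@T[:3,:3].T
    return T[:3,3]+d*((h-T[2,3])/d[:,2])[:,None]
def rot2uv(p): p=np.atleast_2d(p).astype(float); return np.c_[p[:,1],383-p[:,0]]
E
python3 - <<'E'
from h import *
a,P,z=load('w1');b,Q,y=load('w2')
R=lambda i:cv2.rotate(i,cv2.ROTATE_90_CLOCKWISE)
ca=cv2.resize(R(a)[200:330,262:384],None,fx=4,fy=4,interpolation=cv2.INTER_CUBIC)[:520]
cb=cv2.resize(R(b)[200:330,270:348+36],None,fx=4,fy=4,interpolation=cv2.INTER_CUBIC)[:520,:310+146]
o=np.zeros((520,800,3),np.uint8);o=np.hstack([ca[:,:],cb]);o=o[:,:];print(o.shape)
o=cv2.resize(o,None,fx=.825,fy=.825);cv2.imwrite('pics/zoom.png',o[:,:,::-1])
for im,z_ in((a,z),(b,y)):
    h=cv2.cvtColor(im,cv2.COLOR_RGB2HSV);m=((h[...,0]>100)&(h[...,0]<118)&(h[...,1]>150)&(h[...,2]>80)).astype(np.uint8)
    n,l,st,ce=cv2.connectedComponentsWithStats(m)
    for k in range(1,n):
        if st[k,4]>300: print(st[k],ce[k],ray(z_,ce[k],.112).round(4))
print(ray(z,rot2uv([(277,221),(361,212),(372,312),(289,315)]),.054).round(4))
print('forceps etc',ray(z,rot2uv([(243,222),(252,292),(230,150)]),.0).round(3))
print(ray(y,rot2uv([(344,241),(344,278)]),.186).round(4))
# tab cloud from depth
m=(Q[...,2]>.165)&(Q[...,2]<.2)&(abs(Q[...,0]-.56)<.12)&(abs(Q[...,1]+.1)<.1)
p=Q[m];print(len(p),np.nanmedian(p,0),np.nanmin(p,0),np.nanmax(p,0))
E
```

```text
(520, 944, 3)
[266  48  30  33 765] [280.73856209  63.57647059] [[ 0.5087 -0.437   0.112 ]]
[484 146  28  26 559] [497.72271914 159.18962433] [[ 0.5087 -0.4391  0.112 ]]
[[ 0.4575 -0.361   0.054 ]
 [ 0.5617 -0.3525  0.054 ]
 [ 0.5741 -0.4802  0.054 ]
 [ 0.4735 -0.4911  0.054 ]]
forceps etc [[ 0.401 -0.356  0.   ]
 [ 0.416 -0.469  0.   ]
 [ 0.38  -0.237  0.   ]]
[[ 0.537  -0.088   0.186 ]
 [ 0.547  -0.1206  0.186 ]]
597 [ 0.54210405 -0.10599525  0.18425463] [ 0.52116644 -0.12213672  0.16502684] [ 0.5521432  -0.08645184  0.18657157]
```

View pics/zoom.png

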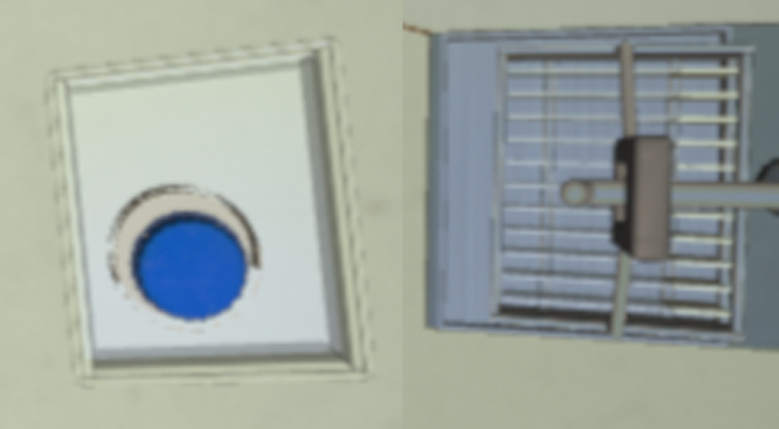

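Cap circle puts the bottle at (0.509,−0.438). The zoom shows the dish rim corners at (48,72), (335,40), (370,378) and (82,383), so its yaw is about 6°. It shows the rack tab top at (652,199), with the peg to its left and right. The tab needs gripping along the rack's y so the fingers clear the peg. Bottle first.

```bash
python3 - <<'E'
from h import *
def st(t): o=observe();print(t,round(o['time_s'],2),np.round(o['eef_pos'],4),np.round(o['ft_force'],1),round(o['opening'],4),round(o['grasp_force'],1))
movep([.5087,-.438,.20],[np.pi,0,0])
print(move_l([.5087,-.438,.054],feed=.15,max_force=8));st('down')
gripper_to(.05,f_grip=40);st('grip')
if observe()['opening']>.052:
    move_l([.5087,-.438,.064],feed=.05);st('up')
    move_l([.5087,-.438,.17],feed=.2);st('up')
    move_l([.40,-.27,.17],feed=.25)
    move_l([.40,-.27,.065],feed=.15);st('low')
    print(move_l([.40,-.27,.047],feed=.03,max_force=4));st('placed')
save('wrist','w3')
E
```

```text
False
down 7.22 [ 0.5095 -0.4387  0.0555] [ 0.3 -0.9  0.9] 0.0854 0.0
grip 7.62 [ 0.5093 -0.4385  0.0553] [-1.6  1.2  5.8] 0.055 40.2
up 7.97 [ 0.5087 -0.4381  0.0642] [-0.2 -0.6 -1.6] 0.0555 41.0
up 8.65 [ 0.5081 -0.4374  0.1687] [ 0. -0. -2.] 0.0551 41.1
low 10.45 [ 0.4006 -0.2707  0.0657] [-0.1 -0.3 -1.2] 0.0548 41.1
True
placed 10.96 [ 0.4001 -0.2697  0.05  ] [0.7 2.2 3.9] 0.0551 40.1
```

```bash
python3 - <<'E'
from h import *
gripper_to(.085);hold(.2)
o=observe();p=list(o['eef_pos']);print(p)
move_l([p[0],p[1],.20],feed=.2)
movep([0.40,-0.40,0.36],[np.pi,0,0]);hold(.3)
a=save('wrist','w4')[0]
movep([0.43,-0.13,0.36],[np.pi,0,0.28]);hold(.3)
b=save('wrist','w5')[0];print(observe()['time_s'])
R=lambda i:cv2.rotate(i,cv2.ROTATE_90_CLOCKWISE)
A=R(a)[130:330,180:384];B=R(b)[180:340,264:384]
cv2.imwrite('pics/z2.png',np.hstack([cv2.resize(A,None,fx=2,fy=2)[:400],cv2.resize(B,(390,520),interpolation=2)[:400]])[:,:,::-1])
cv2.imwrite('pics/z2.png',np.hstack([cv2.resize(A,(408,400),interpolation=2),cv2.resize(B,(300,400),interpolation=2)])[:,:,::-1])
E
```

```text
[np.float64(0.39935154309792437), np.float64(-0.26938896022334446), np.float64(0.04949385192301198)]
15.1167
```

View pics/z2.png

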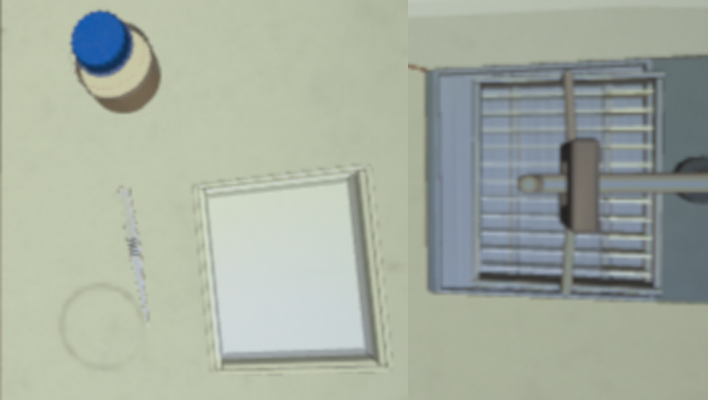

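The bottle stands upright at zoom position (115,60). The dish is empty, with rim corners at (194,185), (370,165), (388,370) and (212,371). In the right panel the peg runs horizontally at row 183, so the stand's yaw is about 0.28, and the tab top is at (585,185).

```bash
python3 - <<'E'
from h import *
a,P,z=load('w4')
rim=np.array([(194,185),(370,165),(388,370),(212,371)])/2+[180,130]
r=ray(z,rot2uv(rim),.054);print('rim',r.mean(0),cv2.minAreaRect(r[:,:2].astype(np.float32)))
# floor flood fill
seed=rot2uv(np.array([(285,270)])/2+[180,130])[0].astype(int)
m=np.zeros((386,514),np.uint8);cv2.floodFill(cv2.GaussianBlur(a,(3,3),0),m,tuple(map(int,seed)),0,(3,)*3,(3,)*3,4|cv2.FLOODFILL_MASK_ONLY|(255<<8))
m=cv2.morphologyEx(m[1:-1,1:-1],cv2.MORPH_OPEN,np.ones((5,5)));ys,xs=np.nonzero(m)
f=ray(z,np.c_[xs,ys],.005);print('floor',len(f),cv2.minAreaRect(f[:,:2].astype(np.float32)))
v=P[(P[...,2]>.045)&(P[...,2]<.065)&(abs(P[...,0]-.517)<.08)&(abs(P[...,1]+.42)<.09)]
print('rimdepth',len(v),cv2.minAreaRect(v[:,:2].astype(np.float32)))
b,Q,y=load('w5')
print('tab',ray(y,rot2uv([(264+177/2.5,254)]),.186), ray(y,rot2uv([(264+177/2.5,180+138/2.5),(264+177/2.5,180+232/2.5)]),.186))
p=Q[(Q[...,2]>.181)&(Q[...,2]<.192)&(abs(Q[...,0]-.54)<.03)&(abs(Q[...,1]+.1)<.04)]
rc=cv2.minAreaRect(p[:,:2].astype(np.float32));print('tabdepth',len(p),np.median(p,0),rc)
E
```

```text
rim [ 0.51682262 -0.42266499  0.054     ] ((0.5171218514442444, -0.4229832887649536), (0.10899513214826584, 0.13077279925346375), 5.111537933349609)
floor 79749 ((0.44587650895118713, -0.4566625654697418), (0.30162757635116577, 0.7850543856620789), 0.001223305007442832)
rimdepth 2395 ((0.5174536108970642, -0.4229346811771393), (0.1121385470032692, 0.13402710855007172), 5.419027328491211)
tab [[ 0.54349709 -0.10351419  0.186     ]] [[ 0.53870262 -0.08671648  0.186     ]
 [ 0.5482916  -0.12031209  0.186     ]]
tabdepth 452 [ 0.54346712 -0.10393739  0.18472395] ((0.5435676574707031, -0.10407280921936035), (0.009567244909703732, 0.03482498601078987), 15.939934730529785)
```

```bash
python3 - <<'E'
from h import *
def st(t): o=observe();print(t,round(o['time_s'],2),np.round(o['eef_pos'],4),np.round(o['ft_force'],1),round(o['opening'],4),round(o['grasp_force'],1))
Y=.278;g=np.array([.5435,-.104,.153]);R=[np.pi,0,Y]
movep([g[0],g[1],.24],R)
print(move_l(g,feed=.12,max_force=8));hold(.3);st('down')
gripper_to(.03,f_grip=60);hold(.2);st('grip')
if observe()['opening']>.033:
    print(move_l(g+[0,0,.013],feed=.04));hold(.4);st('lift')
    save('wrist','w6');save('scene','s6');save('side','d6')
E
```

```text
False
down 17.0 [ 0.5439 -0.1041  0.1536] [-0.9 -0.4 -0.1] 0.0849 0.0
grip 17.71 [ 0.5437 -0.104   0.1533] [-1.2  0.3  3.4] 0.0352 59.9
False
lift 18.58 [ 0.5434 -0.104   0.1658] [-0.6 -0.1 -3.4] 0.035 59.9
```

The wrist carries the rack's weight (about 3 N), so it is clear of the peg. Next I'll draw it out along the peg with a force guard.

```bash
python3 - <<'E'
from h import *
def st(t): o=observe();print(t,round(o['time_s'],2),np.round(o['eef_pos'],4),np.round(o['ft_force'],1),round(o['opening'],4),round(o['grasp_force'],1))
Y=.278;e=np.array([np.cos(Y),np.sin(Y),0]);g=np.array([.5435,-.104,.166])
hit=move_l(g-.086*e,feed=.06,max_force=5);hold(.2);st('drawn');print(hit)
if not hit:
    p=g-.086*e;p[2]=.27
    print(move_l(p,feed=.15,max_force=8));st('up')
    save('side','d7')
    D=[np.pi,0,.0925]
    move_l([.5172,-.4229,.27],feed=.2,rotation=D);hold(.4);st('over')
    save('wrist','w7');s=save('side','d8')[0];a=save('scene','s8')[0]
    cv2.imwrite('pics/z3.png',np.hstack([cv2.resize(s[90:240,210:350],(373,400)),cv2.resize(a[160:290,250:390],(420,390))[:390] if 0 else cv2.resize(a[150:300,250:390],(373,400))])[:,:,::-1])
E
```

```text
drawn 20.52 [ 0.4609 -0.1275  0.1659] [-0.2 -0.5 -2.4] 0.0353 59.9
False
False
up 21.36 [ 0.4603 -0.1274  0.2689] [ 0.4  0.  -2.9] 0.035 59.9
over 23.46 [ 0.5173 -0.4227  0.2702] [-1.1 -0.4 -2.4] 0.035 59.9
```

View pics/z3.png

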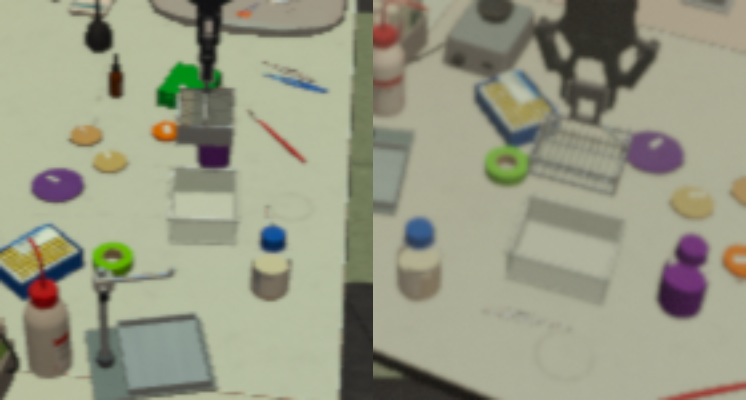

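The rack hangs level in the gripper above the dish, the bottle stands at left and the stand is empty. I'll check the rack's outline with the wrist depth before lowering.

```bash
python3 - <<'E'
from h import *
for n in('w7','d8','s8'):
    a,P,z=load(n)
    p=P[(P[...,2]>.176)&(P[...,2]<.225)&(abs(P[...,0]-.517)<.08)&(abs(P[...,1]+.423)<.09)]
    print(n,len(p)); 
    if len(p)>20: print(np.percentile(p,[1,99],0).round(4).tolist(),cv2.minAreaRect(p[:,:2].astype(np.float32)))
a,P,z=load('w7')
for h0,h1 in((.195,.205),(.205,.211),(.211,.218)):
    p=P[(P[...,2]>h0)&(P[...,2]<h1)&(abs(P[...,0]-.517)<.08)&(abs(P[...,1]+.423)<.09)]
    if len(p)>9: print(h0,len(p),cv2.minAreaRect(p[:,:2].astype(np.float32)))
E
```

```text
w7 9831
[[0.4772, -0.4754, 0.1825], [0.5629, -0.3705, 0.2149]] ((0.5178042054176331, -0.4233967661857605), (0.08472427725791931, 0.10426889359951019), 5.03636360168457)
d8 438
[[0.4719, -0.4783, 0.1799], [0.5584, -0.3633, 0.2167]] ((0.5161031484603882, -0.42135730385780334), (0.08352075517177582, 0.1211027055978775), 3.938924789428711)
s8 606
[[0.4721, -0.4792, 0.1826], [0.5623, -0.3728, 0.2172]] ((0.5163803696632385, -0.42480629682540894), (0.08871448040008545, 0.1048889234662056), 5.50901985168457)
0.195 1884 ((0.5182710886001587, -0.4229068160057068), (0.08316738158464432, 0.10236360877752304), 4.9008469581604)
0.205 3564 ((0.5196454524993896, -0.42416688799858093), (0.08308384567499161, 0.10280389338731766), 6.107369422912598)
0.211 1179 ((0.5179619789123535, -0.4233827292919159), (0.08343423157930374, 0.10418751090765), 5.111621856689453)
```

The rack outline lies within 1 mm and 0.3° of the dish, so I'll lower it.

```bash
python3 - <<'E'
from h import *
def st(t): o=observe();print(t,round(o['time_s'],2),np.round(o['eef_pos'],4),np.round(o['ft_force'],1),round(o['opening'],4),round(o['grasp_force'],1));return o
x,y=.5167,-.4226
h=move_l([x,y,.15],feed=.15,max_force=6)
h=h or move_l([x,y,.105],feed=.05,max_force=4);hold(.2);st('low');print(h)
if not h:
    print(move_l([x,y,.090],feed=.015,max_force=2.5));o=st('touch')
    save('scene','s9')
E
```

```text
low 25.81 [ 0.5169 -0.4228  0.1055] [-0.5  0.  -3.6] 0.0351 59.9
False
True
touch 26.5 [ 0.5166 -0.4224  0.0947] [0.6 0.2 5.6] 0.035 60.7
```

```bash
python3 - <<'E'
from h import *
hold(.2);gripper_to(.06);hold(.3)
o=observe();p=o['eef_pos'];print(np.round(p,4),np.round(o['ft_force'],1))
move_l([p[0],p[1],.20],feed=.12);movep([0.40,-0.40,0.36],[np.pi,0,0]);hold(.3)
a=save('wrist','w10')[0];s=save('scene','s10')[0];print(observe()['time_s'])
A=cv2.rotate(a,cv2.ROTATE_90_CLOCKWISE)[130:384,180:384]
cv2.imwrite('pics/z4.png',np.hstack([cv2.resize(A,(321,400)),cv2.resize(s[130:300,200:410],(470,380)) [:380] if 0 else cv2.resize(s[130:300,200:410],(470,400))])[:,:,::-1])
_,P,z=load('w10')
f=lambda h0,h1:P[(P[...,2]>h0)&(P[...,2]<h1)&(abs(P[...,0]-.517)<.08)&(abs(P[...,1]+.42)<.09)]
print('rim',cv2.minAreaRect(f(.047,.062)[:,:2].astype(np.float32)))
q=f(.03,.0425);q=q[(abs(q[:,0]-.517)<.047)&(abs(q[:,1]+.423)<.057)];print('racktop z',np.percentile(q[:,2],[5,50,95]),cv2.minAreaRect(q[:,:2].astype(np.float32)))
E
```

```text
[ 0.5157 -0.4215  0.0929] [ 0.5  0.6 -0.3]
29.6667
rim ((0.5174105167388916, -0.4228874146938324), (0.11220904439687729, 0.13424845039844513), 5.424466609954834)
racktop z [0.03154823 0.03499455 0.03923782] ((0.5174319744110107, -0.42294642329216003), (0.1139410063624382, 0.09299824386835098), 89.96163940429688)
```

View pics/z4.png

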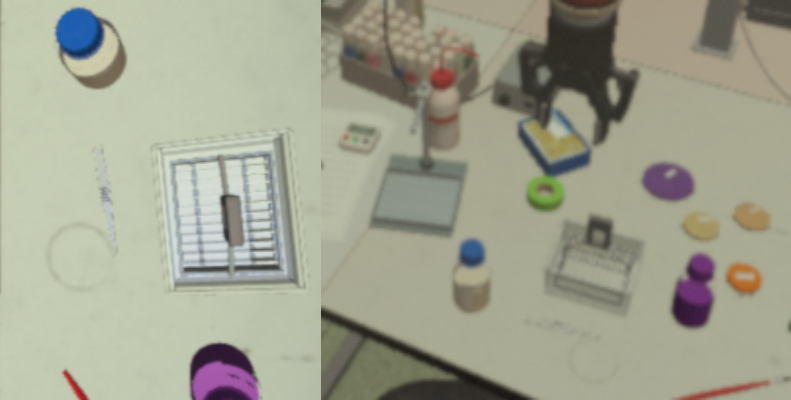

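The rack sits flat inside the dish at zoom position (225,215), and the dish hasn't moved. The bottle is upright at (90,45) and the other things are untouched.

```bash
python3 -c "
from plant import *
print(job_done())"
```

```text
the job is handed in; nothing more can be done
None
```

The bottle stands upright on free bench between the stand and the dish, the slide rack lies flat in the unmoved staining dish and is released, and the job was handed in at about 30 s on the robot's clock.

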